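# Catch sample blocks from the chute feeder

## Robot

A 7-joint arm with a two-finger parallel gripper is mounted at the origin on a cart in front of the work surface, level with it; the furniture and walls round the work are solid. World frame = base frame: x ahead of the robot, y to its left, z up, the work surface at z = 0. Lengths are in m, angles in rad, forces in N, time in s.
With the tool pointing down it reaches from about 0.425 to 0.875 m from the base axis. Payload 4.7 kg.
Tool frame: the origin (TCP) lies on the centre line of the jaws, within the pads' length; the fingertips stand ctrl.tips_ahead ahead of it and the grasp point (between the pads) lies 2 mm behind it (ctrl.tips_ahead is the distance from the TCP to the fingertips, in m); x points along the fingers, y is the direction in which the jaws open and shut, and the axes are right-handed (so a half turn about x gives the same grasp; the last joint's range is limited). The gripper opens to 85 mm and grips with 20 to 120 N. Pads are 22 mm wide; open, the fingers measure 114 mm over their backs; the gripper's body (76 mm by 85 mm) begins 54 mm behind the grasp point. The pads swing forward as they close: fully open they stand 13 mm farther back than shut.
Start: joints at [-1.318, 0.321, -0.07, 1.45, 0.023, 1.371, -0.057], TCP at [0.154, 0.632, 0.224] pointing down, gripper open.
Joint ranges: [-2.86, 2.86], [-0.3, 2.09], [-1.38, 1.24], [0.06, 2.45], [-1.56, 4.7], [0.09, 2.05], [-2.69, 2.69]. Speed limits (rad/s): [2.57, 2.57, 3.14, 3.14, 3.14, 3.14, 3.14].

## Interface

Orientations are given as a rotation vector (axis times angle).
In Python, from rig import ctrl gives the robot as it stands. The module is installed in compiled form; this text tells all that it offers.
- The arm moves only by the tool arm_command, never from a script. Its argument "deltas" is a list of rows, each an object of numbers: "x", "y", "z": the shift along the world's x, y, z in cm; "wx", "wy", "wz": the turn, a rotation vector about the world's x, y, z in degrees. A call has 1 to 10 rows; each row is the pose to reach, as a shift and turn from the pose commanded when the call began; what a row does not reach only later rows make up. A row lasts 1/10 s, in which the tool goes at most 50 mm and 8.59 degrees, less where a joint would pass 70% of its speed; a pose out of reach is approached as far as the arm can. A call with a gripper value outside its range is refused whole. "hand" is the opening in per cent of the stroke, from 0 (shut) to 100 (fully open), set as the call begins (left out, the last holds). The fingers move at their own pace and stop on an object; "squeeze" is the grip in N (left out, the last holds). Time passes only in rows, so rows that repeat a pose let the fingers close. It gives the time, the measured TCP pose, the force and the opening at its end, in the units of the state.
- ctrl.read_state(): the state, without advancing time (a new reading comes with each control period).
- ctrl.get_image(name): name is "side" or "top" or "wrist"; returns the picture (480x640x3 uint8, red, green, blue); there is no depth.
- ctrl.get_calibration(name): a dict with "intrinsics" (3x3 intrinsics, pixels), "rvec" (rotation vector, rad) and "tvec" (3), from world to camera coordinates, as OpenCV has them. Camera axes: x right, y down, z forward; pixel columns grow to the right and rows downward; lengths in m; the calibration is good to about 2 mm. A picture is of the moment at which its call begins: read the wrist's pose just before it. get_calibration takes no time and is no camera call; for the wrist camera it gives the pose at the moment of the call.
- ctrl.hand_in(): hands the job in, once; it reports no verdict.
Trained networks look in the newest picture that a camera, given by its name, has taken for a name from the list of things; names that differ only in an ending like _2 or _b are one class to them, and where a whole thing is asked for, a point or a joint stands for the part that bears it (a point fixed in the world has none). Each returns a list of dicts, best first, with "conf" (0 to 1); they miss things now and then, are a little off and sometimes report something else, mostly with a low value. They report only what shows in the picture. A call takes as long as a camera call. They do not tell look-alikes from the thing itself.
- ctrl.find_in(camera, thing): "pixel" ([row, column] in pixels, amid what is visible of it).
The state is a dict: "t": time; "joint_pos": joint angles; "qvel": joint speeds; "joint_efforts": joint torques, N m; "position": TCP position; "eef_rot": TCP orientation; "wrist_force": force on the tool from outside, world axes, zero at the start; "moment": the same for the moment, N m; "finger_gap": finger opening in m.
Only numpy, scipy, OpenCV 4.12 (cv2) and the standard library are available. Lean on these libraries where they do the work, as an engineer would, in place of code of your own. Each camera call takes 0.05 s, during which the arm holds its last target.

## Task

Take the blue pan by its handle and hold it under the mouth of the chute feeder, pushing its far wall against the yellow bar until the gate tips open and both painted sample blocks slide down into the pan. The blocks must go straight from the chute into the held pan, not onto the worktop or into your fingers. Then draw the pan out towards you, clear of the feeder, and set it down gently and level on the worktop with both blocks in it.

Things in the scene. Friction and masses are not known exactly. Their poses are not given: they have to be found in the camera images.
- pan_blue: Blue open catch pan, loose, 130 g, 136 (x) x 106 (y) x 55 mm high, walls 3 mm. Origin: centre of its underside, z up. Its handle (black grip) sticks out of the middle of the -x wall, x = -68 to -158 mm, 16 mm wide (y), z = 30 to 54 mm: grip it across from above at about x = -118 mm. Handle starts roughly towards the robot. A like orange pan beside it is not used; they may swap places.
- feeder: Fixed white chute feeder. Origin: on the worktop below its mouth, where the gate pivots (z = 160 mm); front faces -x, towards the robot. Yellow bar (10 mm thick, along y) on the gate's 60 mm arms: shut at x = -42, z = 118 mm; pushed to +x (1 to 3 N, springs back) it swings through x = 0, z = 100 to x = 42, z = 118 (fully open), stop at x = 49. Post from x = 80, 10 mm high base plate from x = 30.
- block_red: Red painted sample block, 34 x 30 x 22 mm, 20 g, loose; origin: centre of its underside. Waits in the 40 degree slick chute behind the gate. Blocks start to slide when the bar is near x = +20 mm and land up to 70 mm in front of the mouth. So hold the pan along the feeder's x, handle to -x, underside 70 to 90 mm up (80 best), and push till its far wall's outer face is at about x = 35 mm.
- block_green: Green painted sample block of the same size, loose; origin: centre of its underside. Waits in the chute right behind the red one.
Mind the look-alikes: they are no part of the job. What is shaped like the block_green but purple is not meant.

How it is judged:
On the way, in this order (a step that is already met when the one before it is completed fails the run):
1. the blue pan is lifted off the worktop while both blocks are still in the feeder (height (world z) of pan_blue above 0.04 m and height (world z) of each of block_red, block_green above 0.145 m), for 0.2 s.
2. both blocks are in the blue pan while it is held off the worktop (x of block_red in the frame of pan_blue between -0.065 and 0.065 m and y of block_red in the frame of pan_blue between -0.05 and 0.05 m and z of block_red in the frame of pan_blue between -0.005 and 0.055 m and x of block_green in the frame of pan_blue between -0.065 and 0.065 m and y of block_green in the frame of pan_blue between -0.05 and 0.05 m and z of block_green in the frame of pan_blue between -0.005 and 0.055 m and height (world z) of pan_blue above 0.04 m), for 0.2 s.
At the end, for the whole second after the job is handed in: The blue pan stands level (within 6 degrees) on the worktop, underside less than 8 mm over it, not touching the feeder, its centre at least 80 mm in front of the feeder's mouth (so the whole mouth is clear of the pan); both blocks lie inside it; all is at rest (x of block_red in the frame of pan_blue between -0.065 and 0.065 m and y of block_red in the frame of pan_blue between -0.05 and 0.05 m and z of block_red in the frame of pan_blue between -0.005 and 0.055 m and x of block_green in the frame of pan_blue between -0.065 and 0.065 m and y of block_green in the frame of pan_blue between -0.05 and 0.05 m and z of block_green in the frame of pan_blue between -0.005 and 0.055 m and height (world z) of pan_blue below 0.008 m and angle between pan_blue's own z axis and vertical below 0.1 rad and x of pan_blue in the frame of feeder below -0.08 m and contact force between pan_blue and feeder below 0.1 N and linear speed of each of pan_blue, block_red, block_green below 0.02 m/s).
It fails at once if the red block has fallen beside the blue pan (height (world z) of block_red below 0.06 m and not (x of block_red in the frame of pan_blue between -0.065 and 0.065 m and y of block_red in the frame of pan_blue between -0.05 and 0.05 m and z of block_red in the frame of pan_blue between -0.005 and 0.055 m)).
It fails at once if the green block has fallen beside the blue pan (height (world z) of block_green below 0.06 m and not (x of block_green in the frame of pan_blue between -0.065 and 0.065 m and y of block_green in the frame of pan_blue between -0.05 and 0.05 m and z of block_green in the frame of pan_blue between -0.005 and 0.055 m)).
It fails at once if the fingers touch the red block (contact force between the fingers and block_red above 0.5 N).
It fails at once if the fingers touch the green block (contact force between the fingers and block_green above 0.5 N).
It fails at once if the filled pan is dropped or slammed down (faster than 0.5 m/s within 30 mm of the worktop) (x of block_red in the frame of pan_blue between -0.065 and 0.065 m and y of block_red in the frame of pan_blue between -0.05 and 0.05 m and z of block_red in the frame of pan_blue between -0.005 and 0.055 m and x of block_green in the frame of pan_blue between -0.065 and 0.065 m and y of block_green in the frame of pan_blue between -0.05 and 0.05 m and z of block_green in the frame of pan_blue between -0.005 and 0.055 m and height (world z) of pan_blue below 0.03 m and linear speed of pan_blue above 0.5 m/s).
It also fails if it takes over 48 s, if anything falls off the work surface, if the arm or the gripper's body presses on something with over 40 N, if the wrist force passes 120 N, or if a joint passes its speed limit or range.

## Working session

There is one attempt and no reset: what is moved stays moved. The work goes in short steps, Python scripts to look and compute and a tool call to move; the robot and the scene stay as the last step left them, time stands still between calls to the robot, and variables do not carry over. Pictures are saved under pics/ and viewed, and the job is handed in when it is done.

Besides the shell and the picture viewer there is one more tool, called after "Request:" by a JSON object that holds its "api" and its "payload", one argument or row to a line. arm_command: Moves the arm, as the interface text tells. Its arguments: {"type":"object","properties":{"deltas":{"type":"array","items":{"type":"object","properties":{"x":{"type":"number"},"y":{"type":"number"},"z":{"type":"number"},"wx":{"type":"number"},"wy":{"type":"number"},"wz":{"type":"number"}}}},"hand":{"type":"number"},"squeeze":{"type":"number"}},"required":["deltas"]}

```bash
mkdir -p pics; cat > h.py <<'E'
from rig import ctrl
import numpy as np, cv2
def cal(n):
    c=ctrl.get_calibration(n); R=cv2.Rodrigues(np.array(c["rvec"],float))[0]
    return np.array(c["intrinsics"],float),R,np.array(c["tvec"],float).reshape(3)
def ray(c,px):
    K,R,t=c; d=R.T@np.linalg.solve(K,[px[1],px[0],1.]); return -R.T@t,d
def onz(c,px,z):
    o,d=ray(c,px); return o+d*(z-o[2])/d[2]
def tri(l):
    A=np.zeros((3,3));b=np.zeros(3);O=[]
    for c,p in l:
        o,d=ray(c,p);d=d/np.linalg.norm(d);M=np.eye(3)-np.outer(d,d);A+=M;b+=M@o;O.append((o,M))
    x=np.linalg.solve(A,b); return x,[float(np.linalg.norm(M@(x-o))) for o,M in O]
def proj(c,p):
    K,R,t=c; q=K@(R@np.array(p,float)+t); return q[1]/q[2],q[0]/q[2]
def save(n,im): cv2.imwrite("pics/"+n+".png",im[:,:,::-1])
E
python3 - <<'E'
from h import *
s=ctrl.read_state();print(s["t"],s["position"],s["eef_rot"],s["finger_gap"],ctrl.tips_ahead)
for n in("side","top","wrist"):
    im=ctrl.get_image(n);save(n+"0",im)
    for th in("pan_blue","feeder","block_red","block_green"):
        print(n,th,[(np.round(d["pixel"]).tolist(),round(d["conf"],2)) for d in ctrl.find_in(n,th)][:4])
print(ctrl.read_state()["t"])
E
```

```text
0.0 [0.15363871 0.63101265 0.2233181 ] [ 0.18594236  1.56279659 -0.18892534] 0.08529531447664575 0.017
side pan_blue [([217.0, 390.0], 0.97)]
side feeder [([289.0, 249.0], 0.75)]
side block_red []
side block_green [([386.0, 230.0], 0.66), ([253.0, 274.0], 0.62), ([298.0, 294.0], 0.53)]
top pan_blue [([293.0, 470.0], 0.65)]
top feeder [([188.0, 233.0], 0.94)]
top block_red [([223.0, 234.0], 0.5)]
top block_green [([203.0, 228.0], 0.82), ([204.0, 178.0], 0.8), ([219.0, 292.0], 0.46)]
wrist pan_blue []
wrist feeder []
wrist block_red []
wrist block_green []
0.75
```

View pics/side0.png

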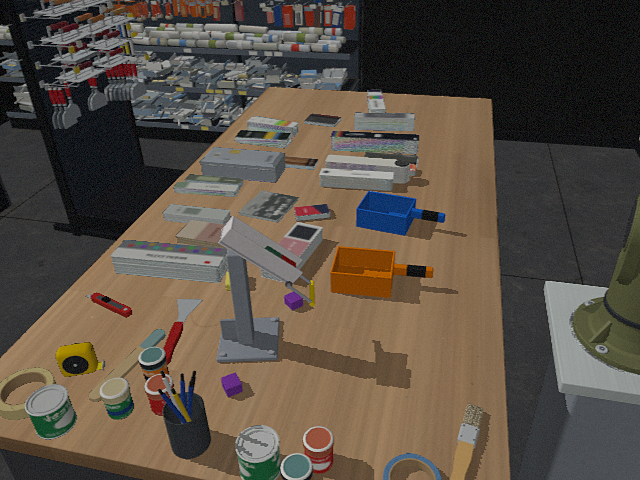

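View pics/top0.png

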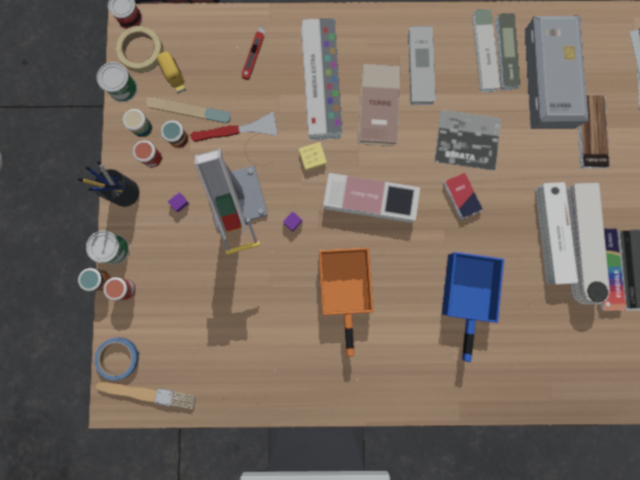

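View pics/wrist0.png

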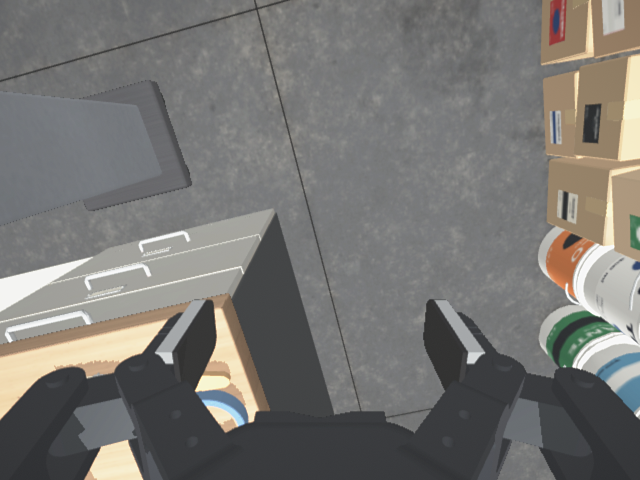

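The side picture shows the blue pan at (213,387), its black grip at about (216,431), and the orange pan at (272,363). The feeder stands at (290,250) with its bar at (293,312). In the top picture blue is at (288,473), its grip at (340,469), and the feeder mouth is near (235,235). The purple cubes at (202,178) and (221,292) are look-alikes. The wrist camera sees only the floor. Next I'll take close crops.

```bash
python3 - <<'E'
from h import *
t=cv2.imread("pics/top0.png");s=cv2.imread("pics/side0.png")
a=cv2.resize(t[240:370,420:520],None,fx=4,fy=4,interpolation=2)
b=cv2.resize(t[145:265,190:290],None,fx=4,fy=4,interpolation=2)
cv2.imwrite("pics/ct.png",np.hstack([a[:480],b[:480]]))
cv2.imwrite("pics/ctblue.png",a)
a=cv2.resize(s[185:245,350:450],None,fx=4,fy=4,interpolation=2)
b=cv2.resize(s[210:310,215:330],None,fx=4,fy=4,interpolation=2)
cv2.imwrite("pics/csb.png",a);cv2.imwrite("pics/csf.png",b)
c=cal("top");print(-c[1].T@c[2]);print(onz(c,(288,473),0),onz(c,(400,95),0));c=cal("side");print(-c[1].T@c[2])
E
```

```text
[ 0.52711979 -0.0079512   1.08311531]
[ 0.54693295 -0.3580462   0.        ] [0.30908946 0.47552621 0.        ]
[0.3966433  0.96513742 0.80012638]
```

View pics/ctblue.png

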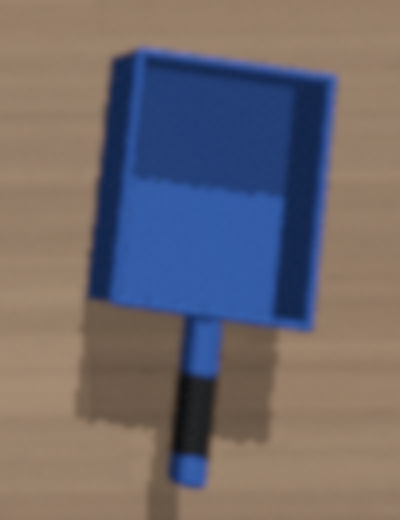

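View pics/ct.png

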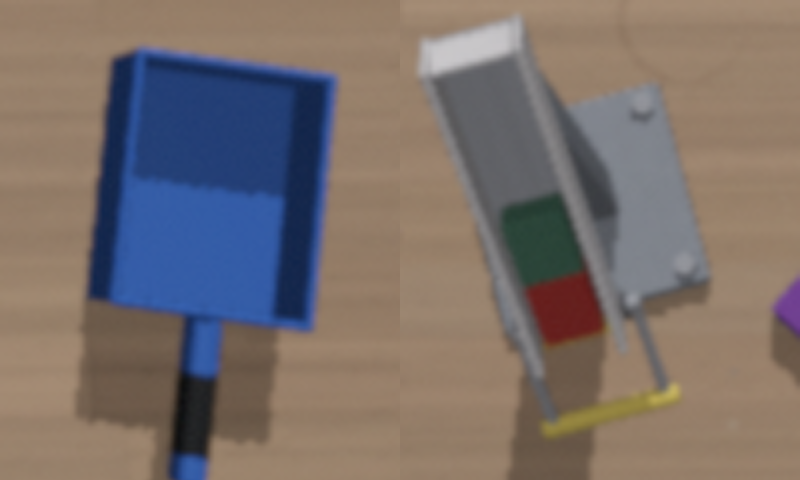

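View pics/csb.png

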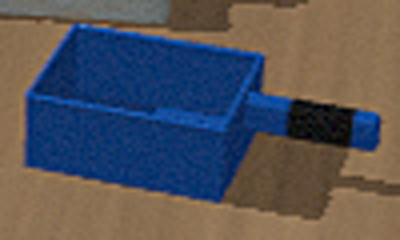

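View pics/csf.png

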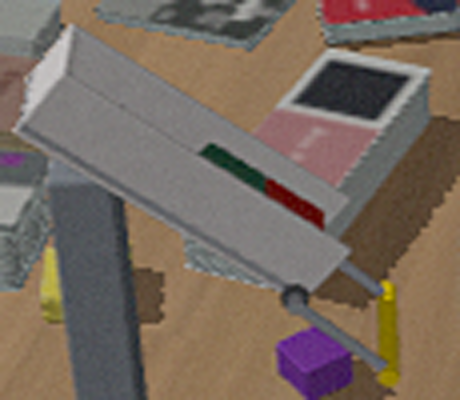

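The crops confirm it: the pan with the black grip at top (344,468) is blue. The red and green blocks sit in the chute, and the bar ends are at top (252,227) and (243,258). Now I'll fit the poses.

```bash
python3 - <<'E'
from h import *
from scipy.optimize import least_squares
T=cal("top");S=cal("side")
# tri
prs={"FL":((252.5,455),(209.2,357)),"FR":((259.2,503.7),(191.5,369.5)),"NR":((322.2,498),(199.5,415.7)),"NL":((315.5,447.3),(217.5,405.5)),"grip":((344.2,468.5),(215.5,430)),
"barL":((252.5,227),(304,312.2)),"barR":((243.5,258),(282.7,311.7))}
for k,(a,b) in prs.items():
    x,e=tri([(T,a),(S,b)]);print(k,x.round(4),np.round(e,4))
loc={"FL":(.0665,.0515,.055),"FR":(.0665,-.0515,.055),"NR":(-.0665,-.0515,.055),"NL":(-.0665,.0515,.055),"grip":(-.113,0,.05)}
def f(p):
    r=[]
    c,s=np.cos(p[3]),np.sin(p[3])
    for k,l in loc.items():
        w=np.array([p[0]+c*l[0]-s*l[1],p[1]+s*l[0]+c*l[1],p[2]+l[2]])
        r+=list(np.subtract(proj(T,w),prs[k][0]))+list(np.subtract(proj(S,w),prs[k][1]))
    return r
q=least_squares(f,[.55,-.33,0,0],loss="soft_l1");print("pan",q.x.round(4),np.degrees(q.x[3]),np.round(q.fun,1))
c,s=np.cos(q.x[3]),np.sin(q.x[3]);print("grip at",q.x[:2]+np.array([c,s])*-.118)
a=tri([(T,prs["barL"][0]),(S,prs["barL"][1])])[0];b=tri([(T,prs["barR"][0]),(S,prs["barR"][1])])[0]
d=a-b;yaw=np.arctan2(-d[0],d[1]);m=(a+b)/2;print("len",np.linalg.norm(d),"yaw",np.degrees(yaw),"mouth",m[:2]+.042*np.array([np.cos(yaw),np.sin(yaw)]),m)
# direction check from chute edges in top, at heights: print base plate edge
for p in((166,255),(214,266.5)):print(onz(T,p,.01))
E
```

```text
FL [ 0.6217 -0.3066  0.0499] [0.0006 0.0006]
FR [ 0.6059 -0.4109  0.0498] [0.0014 0.0014]
NR [ 0.4736 -0.3922  0.0485] [0. 0.]
NL [ 0.4892 -0.2839  0.053 ] [0.0007 0.0007]
grip [ 0.4285 -0.3304  0.0389] [0.0012 0.0012]
barL [0.6198 0.1726 0.1146] [0.0008 0.0008]
barR [0.6371 0.11   0.1156] [0.0004 0.0004]
pan [ 0.5468 -0.3473 -0.0043 -0.1561] -8.94230598195063 [ 0.8  0.3 -0.3  0.2  1.3 -0.8  0.2 -0.1  0.3 -1.6  0.1  0.1 -0.4  0.7
  0.3  0.4 -3.5  0.4 -2.4 -1.9]
grip at [ 0.43023516 -0.32897369]
len 0.064965078708424 yaw 15.503948375045184 mouth [0.66890874 0.15248475] [0.62843704 0.14125795 0.11513783]
[0.82697013 0.13121724 0.01      ]
[0.71561837 0.10417285 0.01      ]
```

```bash
python3 - <<'E'
from h import *
s=ctrl.read_state();R=cv2.Rodrigues(s["eef_rot"])[0];print(R.round(3))
y=R[:,1];print("tool y yaw from world y:",np.degrees(np.arctan2(-y[0],y[1])),"azimuth",np.degrees(np.arctan2(s["position"][1],s["position"][0])))
c=cal("wrist");print((-c[1].T@c[2]-s["position"]).round(3),c[0][0,0], (c[1]@R).round(2))
E
```

```text
[[ 0.     0.237  0.972]
 [ 0.     0.972 -0.237]
 [-1.     0.     0.   ]]
tool y yaw from world y: -13.681341513491239 azimuth 76.31508275971181
[-0.073  0.018  0.149] 358.4980888892314 [[ 0.    1.   -0.  ]
 [-0.3   0.    0.96]
 [ 0.96 -0.    0.3 ]]
```

Request:
{"api": "arm_command", "payload": {
  "deltas": [
    {"x": 2.5, "y": -3.7},
    {"x": 5, "y": -7.4},
    {"x": 7.5, "y": -11.1},
    {"x": 10, "y": -14.8},
    {"x": 12.5, "y": -18.5},
    {"x": 15, "y": -22.2},
    {"x": 17.5, "y": -25.9},
    {"x": 20, "y": -29.6},
    {"x": 22.5, "y": -33.3},
    {"x": 25, "y": -37}
  ],
  "hand": 100
}}

```text
invalid input at $.deltas[0]: expected keys x, y, z, wx, wy, wz
```

Request:
{"api": "arm_command", "payload": {
  "deltas": [
    {"x": 2, "y": -4},
    {"x": 4, "y": -8},
    {"x": 6, "y": -12},
    {"x": 6, "y": -16.5},
    {"x": 6, "y": -21},
    {"x": 6, "y": -25.5},
    {"x": 6, "y": -30},
    {"x": 6, "y": -34.5},
    {"x": 6, "y": -39},
    {"x": 5, "y": -43.5, "wz": 4.5}
  ]
}}

```text
invalid input at $.deltas[0]: expected keys x, y, z, wx, wy, wz
```

All keys are required.

Request:
{"api": "arm_command", "payload": {
  "deltas": [
    {"x": 2.5, "y": -3.7, "z": 0, "wx": 0, "wy": 0, "wz": 0},
    {"x": 5, "y": -7.4, "z": 0, "wx": 0, "wy": 0, "wz": 0},
    {"x": 7.5, "y": -11.1, "z": 0, "wx": 0, "wy": 0, "wz": 0},
    {"x": 10, "y": -14.8, "z": 0, "wx": 0, "wy": 0, "wz": 0},
    {"x": 12.5, "y": -18.5, "z": 0, "wx": 0, "wy": 0, "wz": 0},
    {"x": 15, "y": -22.2, "z": 0, "wx": 0, "wy": 0, "wz": 0},
    {"x": 17.5, "y": -25.9, "z": 0, "wx": 0, "wy": 0, "wz": 0},
    {"x": 20, "y": -29.6, "z": 0, "wx": 0, "wy": 0, "wz": 0},
    {"x": 22.5, "y": -33.3, "z": 0, "wx": 0, "wy": 0, "wz": 0},
    {"x": 25, "y": -37, "z": 0, "wx": 0, "wy": 0, "wz": 0}
  ],
  "hand": 100
}}

```text
t: 1.75
position: [0.4046, 0.26, 0.2249]
eef_rot: [0.188, 1.562, -0.186]
wrist_force: [1.6, 0.2, -0.5]
finger_gap: 0.0848
```

Request:
{"api": "arm_command", "payload": {
  "deltas": [
    {"x": 2, "y": -4, "z": 0, "wx": 0, "wy": 0, "wz": 0},
    {"x": 4, "y": -8, "z": 0, "wx": 0, "wy": 0, "wz": 0},
    {"x": 6, "y": -12, "z": 0, "wx": 0, "wy": 0, "wz": 0},
    {"x": 6, "y": -16.5, "z": 0, "wx": 0, "wy": 0, "wz": 0},
    {"x": 6, "y": -21, "z": 0, "wx": 0, "wy": 0, "wz": 0},
    {"x": 6, "y": -25.5, "z": 0, "wx": 0, "wy": 0, "wz": 0},
    {"x": 6, "y": -30, "z": 0, "wx": 0, "wy": 0, "wz": 0},
    {"x": 6, "y": -34.5, "z": 0, "wx": 0, "wy": 0, "wz": 0},
    {"x": 6, "y": -39, "z": 0, "wx": 0, "wy": 0, "wz": 0},
    {"x": 5, "y": -43.5, "z": 0, "wx": 0, "wy": 0, "wz": 0}
  ]
}}

```text
t: 2.75
position: [0.4541, -0.1752, 0.2249]
eef_rot: [0.187, 1.561, -0.187]
wrist_force: [0.6, -0.3, 0.9]
finger_gap: 0.0856
```

Request:
{"api": "arm_command", "payload": {
  "deltas": [
    {"x": 0, "y": -4, "z": 0, "wx": 0, "wy": 0, "wz": 2},
    {"x": -0.5, "y": -8, "z": 0, "wx": 0, "wy": 0, "wz": 4},
    {"x": -1.5, "y": -12, "z": 0, "wx": 0, "wy": 0, "wz": 4.7},
    {"x": -2.4, "y": -15.4, "z": -3, "wx": 0, "wy": 0, "wz": 4.7},
    {"x": -2.4, "y": -15.4, "z": -6, "wx": 0, "wy": 0, "wz": 4.7},
    {"x": -2.4, "y": -15.4, "z": -6, "wx": 0, "wy": 0, "wz": 4.7}
  ]
}}

```text
t: 3.35
position: [0.4269, -0.3268, 0.1612]
eef_rot: [0.127, 1.574, -0.124]
wrist_force: [-0.6, 0.4, 0.2]
finger_gap: 0.0851
```

```bash
python3 - <<'E'
from h import *
s=ctrl.read_state();print(s["position"],s["joint_pos"])
c=cal("wrist");im=ctrl.get_image("wrist");save("w1",im);np.savez("w1.npz",K=c[0],R=c[1],t=c[2])
for x in(-.158,-.118,-.068,.068):
  for y in (-.008,.008):
    a=-.156;p=(.5468+np.cos(a)*x-np.sin(a)*y,-.3473+np.sin(a)*x+np.cos(a)*y,.054);print(x,y,np.round(proj(c,p)))
E
```

```text
[ 0.42689548 -0.32679269  0.16123263] [-0.26206554  0.17983131  0.96110887  1.83648323 -0.15507919  1.21194887
  2.15845744]
-0.158 -0.008 [182. 305.]
-0.158 0.008 [182. 328.]
-0.118 -0.008 [235. 306.]
-0.118 0.008 [235. 327.]
-0.068 -0.008 [296. 307.]
-0.068 0.008 [296. 327.]
0.068 -0.008 [433. 309.]
0.068 0.008 [433. 327.]
```

View pics/w1.png

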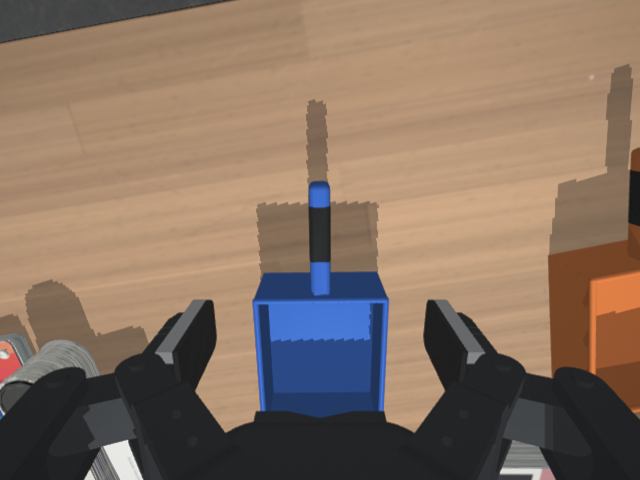

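The wrist view agrees with the prediction to 2 px: the handle runs from (182,319) to (293,320). I'm descending.

Request:
{"api": "arm_command", "payload": {
  "deltas": [
    {"x": 0, "y": 0, "z": -3, "wx": 0, "wy": 0, "wz": 0},
    {"x": 0, "y": 0, "z": -6, "wx": 0, "wy": 0, "wz": 0},
    {"x": 0, "y": 0, "z": -9, "wx": 0, "wy": 0, "wz": 0},
    {"x": 0, "y": 0, "z": -11, "wx": 0, "wy": 0, "wz": 0},
    {"x": 0, "y": 0, "z": -12, "wx": 0, "wy": 0, "wz": 0},
    {"x": 0, "y": 0, "z": -12, "wx": 0, "wy": 0, "wz": 0},
    {"x": 0, "y": 0, "z": -12, "wx": 0, "wy": 0, "wz": 0}
  ]
}}

```text
t: 4.1
position: [0.4312, -0.3277, 0.046]
eef_rot: [0.122, 1.565, -0.123]
wrist_force: [-0.2, -1.1, -0.3]
finger_gap: 0.0853
```

Request:
{"api": "arm_command", "payload": {
  "deltas": [
    {"x": 0, "y": 0, "z": -0.3, "wx": 0, "wy": 0, "wz": 0},
    {"x": 0, "y": 0, "z": -0.3, "wx": 0, "wy": 0, "wz": 0},
    {"x": 0, "y": 0, "z": -0.3, "wx": 0, "wy": 0, "wz": 0},
    {"x": 0, "y": 0, "z": -0.3, "wx": 0, "wy": 0, "wz": 0},
    {"x": 0, "y": 0, "z": -0.3, "wx": 0, "wy": 0, "wz": 0},
    {"x": 0, "y": 0, "z": -0.3, "wx": 0, "wy": 0, "wz": 0},
    {"x": 0, "y": 0, "z": -0.3, "wx": 0, "wy": 0, "wz": 0},
    {"x": 0, "y": 0, "z": -0.3, "wx": 0, "wy": 0, "wz": 0}
  ],
  "hand": 0,
  "squeeze": 90
}}

```text
t: 4.9
position: [0.4296, -0.3274, 0.0416]
eef_rot: [0.123, 1.567, -0.123]
wrist_force: [-1.3, 0.7, 4.2]
finger_gap: 0.012
```

The gap reads 12 mm against a 16 mm handle, so I'll lift and check that the grip is real.

Request:
{"api": "arm_command", "payload": {
  "deltas": [
    {"x": 0, "y": 0, "z": 1, "wx": 0, "wy": 0, "wz": 0},
    {"x": 0, "y": 0, "z": 2.5, "wx": 0, "wy": 0, "wz": 0},
    {"x": 0, "y": 0, "z": 4.5, "wx": 0, "wy": 0, "wz": 0},
    {"x": 0, "y": 0, "z": 7, "wx": 0, "wy": 0, "wz": 0},
    {"x": 0, "y": 0, "z": 8, "wx": 0, "wy": 0, "wz": 0},
    {"x": 0, "y": 0, "z": 8, "wx": 0, "wy": 0, "wz": 0},
    {"x": 0, "y": 0, "z": 8, "wx": 0, "wy": 0, "wz": 0}
  ]
}}

```text
t: 5.6
position: [0.4297, -0.327, 0.1211]
eef_rot: [0.123, 1.567, -0.122]
wrist_force: [0.2, 0.8, -1.8]
finger_gap: 0.0127
```

```bash
python3 - <<'E'
from h import *
s=ctrl.read_state();print(s["t"],s["position"],s["finger_gap"],s["moment"])
a=ctrl.get_image("side");b=ctrl.get_image("wrist");save("l1",np.hstack([cv2.resize(a[130:300,300:540],None,fx=1.66,fy=1.66),cv2.resize(b,(376,282))]))
E
```

```text
5.6 [ 0.42967527 -0.32697329  0.12109591] 0.01269061064761581 [0.01855177 0.10287862 0.01527845]
```

View pics/l1.png

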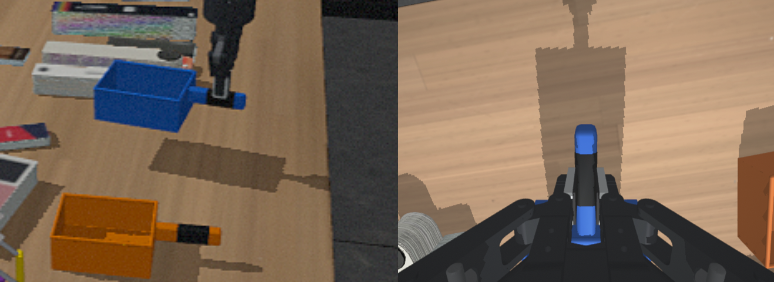

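The blue pan hangs level in the grip, with its underside about 80 mm up. I'm carrying it over to the feeder.

Request:
{"api": "arm_command", "payload": {
  "deltas": [
    {"x": 0, "y": 1, "z": 1, "wx": 0, "wy": 0, "wz": 2},
    {"x": 0.5, "y": 3, "z": 2, "wx": 0, "wy": 0, "wz": 5},
    {"x": 1, "y": 6, "z": 2, "wx": 0, "wy": 0, "wz": 8},
    {"x": 1.5, "y": 9, "z": 2, "wx": 0, "wy": 0, "wz": 11},
    {"x": 1.5, "y": 12, "z": 2, "wx": 0, "wy": 0, "wz": 14},
    {"x": 1.5, "y": 15, "z": 2, "wx": 0, "wy": 0, "wz": 17},
    {"x": 1.5, "y": 18, "z": 2, "wx": 0, "wy": 0, "wz": 20},
    {"x": 1.5, "y": 21, "z": 2, "wx": 0, "wy": 0, "wz": 22},
    {"x": 1.5, "y": 24, "z": 2, "wx": 0, "wy": 0, "wz": 23.5},
    {"x": 1.5, "y": 27, "z": 2, "wx": 0, "wy": 0, "wz": 23.5}
  ]
}}

```text
t: 6.7
position: [0.4439, -0.0562, 0.1405]
eef_rot: [-0.199, 1.563, 0.199]
wrist_force: [-0.7, 0.3, -1.0]
finger_gap: 0.0123
```

Request:
{"api": "arm_command", "payload": {
  "deltas": [
    {"x": 0, "y": 3, "z": 0, "wx": 0, "wy": 0, "wz": 0},
    {"x": -0.5, "y": 6, "z": 0, "wx": 0, "wy": 0, "wz": 0},
    {"x": -1.0, "y": 9, "z": 0, "wx": 0, "wy": 0, "wz": 0},
    {"x": -1.8, "y": 12, "z": 0, "wx": 0, "wy": 0, "wz": 0},
    {"x": -1.8, "y": 14, "z": -1, "wx": 0, "wy": 0, "wz": 0},
    {"x": -1.8, "y": 14.6, "z": -2, "wx": 0, "wy": 0, "wz": 0},
    {"x": -1.8, "y": 14.6, "z": -2, "wx": 0, "wy": 0, "wz": 0},
    {"x": -1.8, "y": 14.6, "z": -2, "wx": 0, "wy": 0, "wz": 0}
  ]
}}

```text
t: 7.5
position: [0.4265, 0.087, 0.1208]
eef_rot: [-0.199, 1.563, 0.197]
wrist_force: [0.5, -0.1, -1.2]
finger_gap: 0.0123
```

```bash
python3 - <<'E'
from h import *
s=ctrl.read_state();print(s["t"],s["position"],s["eef_rot"],s["finger_gap"],s["moment"],s["joint_pos"])
y=cv2.Rodrigues(s["eef_rot"])[0][:,1];print(np.degrees(np.arctan2(-y[0],y[1])))
a=ctrl.get_image("side");b=ctrl.get_image("top");save("f_s",a);save("f_t",b)
cv2.imwrite("pics/f.png",np.hstack([cv2.resize(a[190:370,190:390],None,fx=2,fy=2),cv2.resize(b[140:320,170:370],None,fx=2,fy=2)])[:,:,::-1])
E
```

```text
7.5 [0.42647971 0.08702093 0.12076961] [-0.19863394  1.56343557  0.1967255 ] 0.012315571691296772 [0.00103555 0.08312768 0.01807375] [-0.76470464 -0.07814461  0.48695435  2.10043695  0.04179382  1.11244894
  1.52496908]
14.424583674916144
```

View pics/f.png

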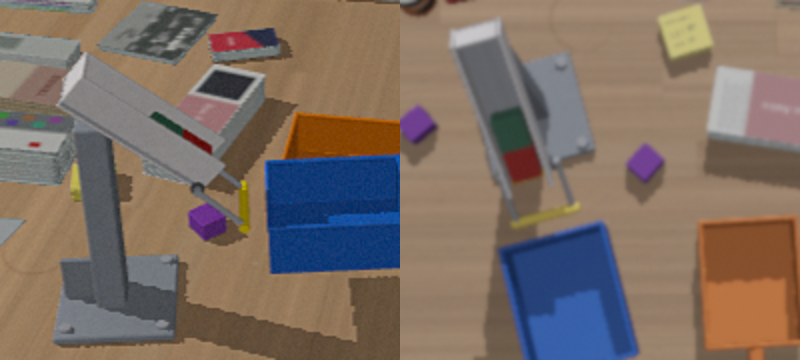

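The pan is parallel to the bar (12° in the picture for both), nearly centred and about 15 mm in front of it; both blocks are still in the chute. Now I push along the feeder's x while watching the force.

Request:
{"api": "arm_command", "payload": {
  "deltas": [
    {"x": 0.8, "y": 0.4, "z": 0, "wx": 0, "wy": 0, "wz": 0},
    {"x": 1.8, "y": 0.7, "z": 0, "wx": 0, "wy": 0, "wz": 0},
    {"x": 2.8, "y": 0.95, "z": 0, "wx": 0, "wy": 0, "wz": 0},
    {"x": 3.8, "y": 1.2, "z": 0, "wx": 0, "wy": 0, "wz": 0},
    {"x": 4.8, "y": 1.45, "z": 0, "wx": 0, "wy": 0, "wz": 0},
    {"x": 5.8, "y": 1.7, "z": 0, "wx": 0, "wy": 0, "wz": 0},
    {"x": 6.8, "y": 1.95, "z": 0, "wx": 0, "wy": 0, "wz": 0},
    {"x": 7.8, "y": 2.2, "z": 0, "wx": 0, "wy": 0, "wz": 0},
    {"x": 8.6, "y": 2.4, "z": 0, "wx": 0, "wy": 0, "wz": 0},
    {"x": 8.9, "y": 2.5, "z": 0, "wx": 0, "wy": 0, "wz": 0}
  ]
}}

```text
t: 8.6
position: [0.5164, 0.1136, 0.1211]
eef_rot: [-0.199, 1.562, 0.198]
wrist_force: [-1.5, -0.5, -3.6]
finger_gap: 0.0125
```

```bash
python3 - <<'E'
from h import *
s=ctrl.read_state();print(s["t"],s["position"],s["finger_gap"],s["wrist_force"],s["moment"])
p=s["position"][:2]-np.array([.669,.1525]);print("wall x",p@[.968,.25]+.1188+.068,"lat",p@[-.25,.968])
a=ctrl.get_image("side");b=ctrl.get_image("top")
cv2.imwrite("pics/g.png",np.hstack([cv2.resize(a[190:370,190:390],None,fx=2,fy=2),cv2.resize(b[140:320,170:370],None,fx=2,fy=2)])[:,:,::-1])
E
```

```text
8.6 [0.51642437 0.11360989 0.12112579] 0.012511354928669557 [-1.5174702  -0.48466885 -3.58276657] [-0.28403776  0.87831049  0.02047446]
wall x 0.0293842634846508 lat 0.0004982830976493251
```

View pics/g.png

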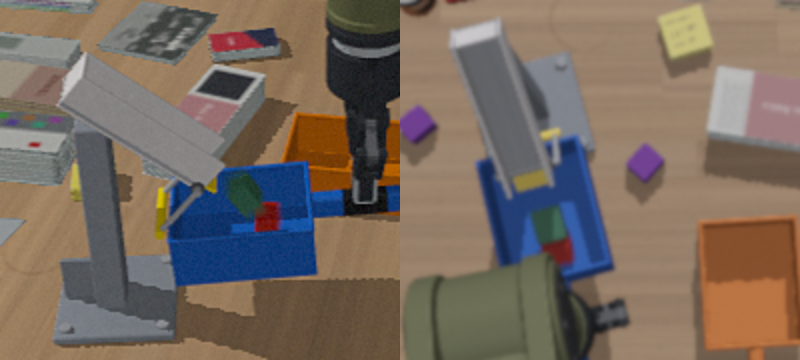

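Both blocks are falling into the pan. I'll let them settle and look again.

Request:
{"api": "arm_command", "payload": {
  "deltas": [
    {"x": 0, "y": 0, "z": 0, "wx": 0, "wy": 0, "wz": 0},
    {"x": 0, "y": 0, "z": 0, "wx": 0, "wy": 0, "wz": 0},
    {"x": 0, "y": 0, "z": 0, "wx": 0, "wy": 0, "wz": 0},
    {"x": 0, "y": 0, "z": 0, "wx": 0, "wy": 0, "wz": 0},
    {"x": 0, "y": 0, "z": 0, "wx": 0, "wy": 0, "wz": 0}
  ]
}}

```text
t: 9.2
position: [0.5157, 0.1137, 0.1215]
eef_rot: [-0.199, 1.562, 0.199]
wrist_force: [-0.7, -0.1, -3.6]
finger_gap: 0.0122
```

```bash
python3 - <<'E'
from h import *
s=ctrl.read_state();print(s["t"],s["position"],s["finger_gap"],s["wrist_force"],s["moment"])
a=ctrl.get_image("side");b=ctrl.get_image("top")
cv2.imwrite("pics/g2.png",np.hstack([cv2.resize(a[190:370,190:390],None,fx=2,fy=2),cv2.resize(b[140:320,170:370],None,fx=2,fy=2)])[:,:,::-1])
E
```

```text
9.2 [0.51566885 0.11366682 0.12151737] 0.012203922904775217 [-0.68136217 -0.05048612 -3.55142911] [-0.14796951  0.76469676  0.03535285]
```

View pics/g2.png

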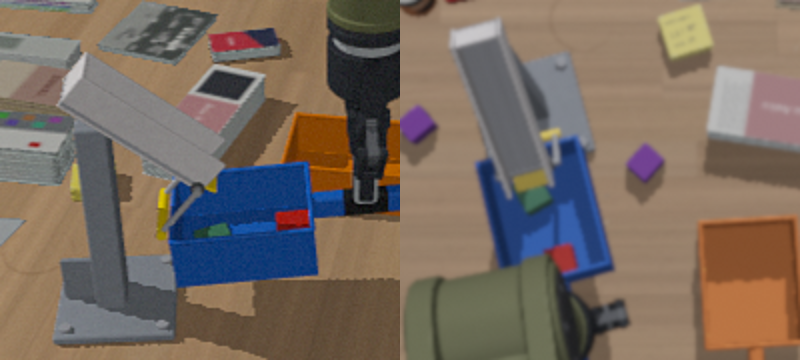

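Both blocks lie in the pan, red at the handle side and green under the mouth. The pan may have pitched a little. I'm drawing it out slowly.

Request:
{"api": "arm_command", "payload": {
  "deltas": [
    {"x": -0.3, "y": -0.1, "z": 0, "wx": 0, "wy": 0, "wz": 0},
    {"x": -0.9, "y": -0.25, "z": 0, "wx": 0, "wy": 0, "wz": 0},
    {"x": -1.8, "y": -0.45, "z": 0, "wx": 0, "wy": 0, "wz": 0},
    {"x": -2.7, "y": -0.7, "z": 0, "wx": 0, "wy": 0, "wz": 0},
    {"x": -3.7, "y": -0.95, "z": 0, "wx": 0, "wy": 0, "wz": 0},
    {"x": -4.7, "y": -1.2, "z": 0, "wx": 0, "wy": 0, "wz": 0},
    {"x": -5.7, "y": -1.45, "z": 0, "wx": 0, "wy": 0, "wz": 0},
    {"x": -6.7, "y": -1.7, "z": 0, "wx": 0, "wy": 0, "wz": 0},
    {"x": -7.7, "y": -1.95, "z": 0, "wx": 0, "wy": 0, "wz": 0},
    {"x": -8.5, "y": -2.15, "z": 0, "wx": 0, "wy": 0, "wz": 0}
  ]
}}

```text
t: 10.3
position: [0.4301, 0.092, 0.1216]
eef_rot: [-0.199, 1.561, 0.199]
wrist_force: [-0.9, -0.1, -1.4]
finger_gap: 0.012
```

Request:
{"api": "arm_command", "payload": {
  "deltas": [
    {"x": -0.4, "y": -0.1, "z": 0, "wx": 0, "wy": 0, "wz": 0},
    {"x": -0.5, "y": -0.15, "z": 0, "wx": 0, "wy": 0, "wz": 0},
    {"x": -0.5, "y": -0.15, "z": 0, "wx": 0, "wy": 0, "wz": 0},
    {"x": -0.5, "y": -0.15, "z": 0, "wx": 0, "wy": 0, "wz": 0}
  ]
}}

```text
t: 10.7
position: [0.4261, 0.0906, 0.1215]
eef_rot: [-0.199, 1.561, 0.199]
wrist_force: [-0.6, -0.1, -1.5]
finger_gap: 0.0124
```

```bash
python3 - <<'E'
from h import *
s=ctrl.read_state();print(s["t"],s["position"],s["finger_gap"],s["wrist_force"],s["moment"])
p=s["position"][:2]-np.array([.669,.1525]);print("centre x",p@[.968,.25]+.1188,"lat",p@[-.25,.968])
a=ctrl.get_image("side");b=ctrl.get_image("top");np.save("sd.npy",a)
cv2.imwrite("pics/k.png",np.hstack([cv2.resize(a[190:370,240:440],None,fx=2,fy=2),cv2.resize(b[140:320,170:370],None,fx=2,fy=2)])[:,:,::-1])
E
```

```text
10.7 [0.42614967 0.09062052 0.1215118 ] 0.012361152080167519 [-0.64657101 -0.11259973 -1.54080163] [-0.02516106  0.08727375 -0.03206316]
centre x -0.13174898522851713 lat 0.0008132452436111715
```

View pics/k.png

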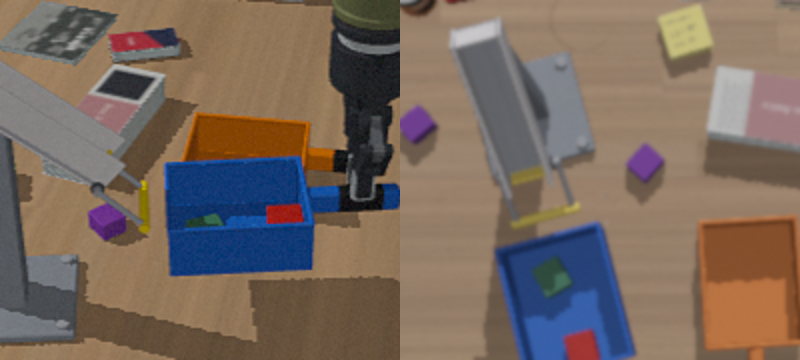

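The pan is clear of the bar, looks as level as before the push, and holds both blocks. I'm lowering it gently.

Request:
{"api": "arm_command", "payload": {
  "deltas": [
    {"x": 0, "y": 0, "z": -0.4, "wx": 0, "wy": 0, "wz": 0},
    {"x": 0, "y": 0, "z": -1.2, "wx": 0, "wy": 0, "wz": 0},
    {"x": 0, "y": 0, "z": -2.2, "wx": 0, "wy": 0, "wz": 0},
    {"x": 0, "y": 0, "z": -3.2, "wx": 0, "wy": 0, "wz": 0},
    {"x": 0, "y": 0, "z": -4.2, "wx": 0, "wy": 0, "wz": 0},
    {"x": 0, "y": 0, "z": -5.2, "wx": 0, "wy": 0, "wz": 0},
    {"x": 0, "y": 0, "z": -6, "wx": 0, "wy": 0, "wz": 0},
    {"x": 0, "y": 0, "z": -6.6, "wx": 0, "wy": 0, "wz": 0},
    {"x": 0, "y": 0, "z": -7, "wx": 0, "wy": 0, "wz": 0},
    {"x": 0, "y": 0, "z": -7, "wx": 0, "wy": 0, "wz": 0}
  ]
}}

```text
t: 11.8
position: [0.4255, 0.0904, 0.051]
eef_rot: [-0.199, 1.562, 0.199]
wrist_force: [0.1, 0.8, -1.2]
finger_gap: 0.0123
```

Request:
{"api": "arm_command", "payload": {
  "deltas": [
    {"x": 0, "y": 0, "z": -0.2, "wx": 0, "wy": 0, "wz": 0},
    {"x": 0, "y": 0, "z": -0.4, "wx": 0, "wy": 0, "wz": 0},
    {"x": 0, "y": 0, "z": -0.6, "wx": 0, "wy": 0, "wz": 0},
    {"x": 0, "y": 0, "z": -0.7, "wx": 0, "wy": 0, "wz": 0},
    {"x": 0, "y": 0, "z": -0.7, "wx": 0, "wy": 0, "wz": 0}
  ]
}}

```text
t: 12.3
position: [0.4258, 0.0906, 0.0444]
eef_rot: [-0.199, 1.562, 0.199]
wrist_force: [0.1, 0.4, -2.1]
finger_gap: 0.012
```

Request:
{"api": "arm_command", "payload": {
  "deltas": [
    {"x": 0, "y": 0, "z": -0.1, "wx": 0, "wy": 0, "wz": 0},
    {"x": 0, "y": 0, "z": -0.2, "wx": 0, "wy": 0, "wz": 0},
    {"x": 0, "y": 0, "z": -0.3, "wx": 0, "wy": 0, "wz": 0},
    {"x": 0, "y": 0, "z": -0.3, "wx": 0, "wy": 0, "wz": 0},
    {"x": 0, "y": 0, "z": -0.3, "wx": 0, "wy": 0, "wz": 0}
  ]
}}

```text
t: 12.8
position: [0.4256, 0.0906, 0.0417]
eef_rot: [-0.199, 1.562, 0.199]
wrist_force: [-2.8, -0.8, 4.8]
finger_gap: 0.0118
```

```bash
python3 - <<'E'
from h import *
s=ctrl.read_state();print(s["t"],s["position"],s["finger_gap"],s["wrist_force"],s["moment"])
a=ctrl.get_image("side");b=ctrl.get_image("top")
cv2.imwrite("pics/m.png",np.hstack([cv2.resize(a[190:370,240:440],None,fx=2,fy=2),cv2.resize(b[140:320,170:370],None,fx=2,fy=2)])[:,:,::-1])
E
```

```text
12.8 [0.42562682 0.09055157 0.04173974] 0.011822004300705626 [-2.80544351 -0.84216181  4.7829963 ] [-0.19388394  0.73581777 -0.02133496]
```

View pics/m.png

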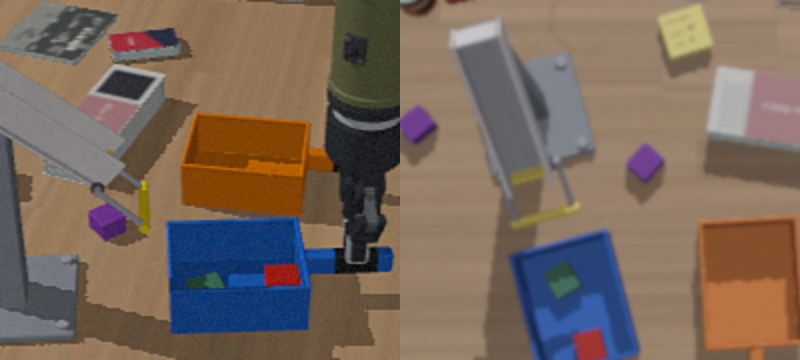

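The pan is on the worktop (about 5 N of upward contact force) with both blocks in it. I'll ease the grip first, then open.

Request:
{"api": "arm_command", "payload": {
  "deltas": [
    {"x": 0, "y": 0, "z": 0, "wx": 0, "wy": 0, "wz": 0},
    {"x": 0, "y": 0, "z": 0, "wx": 0, "wy": 0, "wz": 0},
    {"x": 0, "y": 0, "z": 0, "wx": 0, "wy": 0, "wz": 0}
  ],
  "squeeze": 20
}}

```text
t: 13.2
position: [0.4256, 0.0905, 0.0417]
eef_rot: [-0.199, 1.562, 0.199]
wrist_force: [-3.5, -1.0, 4.6]
finger_gap: 0.0123
```

Request:
{"api": "arm_command", "payload": {
  "deltas": [
    {"x": 0, "y": 0, "z": 0, "wx": 0, "wy": 0, "wz": 0},
    {"x": 0, "y": 0, "z": 0, "wx": 0, "wy": 0, "wz": 0},
    {"x": 0, "y": 0, "z": 0, "wx": 0, "wy": 0, "wz": 0},
    {"x": 0, "y": 0, "z": 0, "wx": 0, "wy": 0, "wz": 0},
    {"x": 0, "y": 0, "z": 0, "wx": 0, "wy": 0, "wz": 0},
    {"x": 0, "y": 0, "z": 0, "wx": 0, "wy": 0, "wz": 0},
    {"x": 0, "y": 0, "z": 0, "wx": 0, "wy": 0, "wz": 0}
  ],
  "hand": 60
}}

```text
t: 13.9
position: [0.4258, 0.0906, 0.0414]
eef_rot: [-0.199, 1.562, 0.199]
wrist_force: [-0.2, -0.7, 0.1]
finger_gap: 0.051
```

Request:
{"api": "arm_command", "payload": {
  "deltas": [
    {"x": 0, "y": 0, "z": 1, "wx": 0, "wy": 0, "wz": 0},
    {"x": 0, "y": 0, "z": 3, "wx": 0, "wy": 0, "wz": 0},
    {"x": 0, "y": 0, "z": 6, "wx": 0, "wy": 0, "wz": 0},
    {"x": 0, "y": 0, "z": 9, "wx": 0, "wy": 0, "wz": 0},
    {"x": 0, "y": 0, "z": 12, "wx": 0, "wy": 0, "wz": 0},
    {"x": 0, "y": -3, "z": 13, "wx": 0, "wy": 0, "wz": 0},
    {"x": 0, "y": -6, "z": 13, "wx": 0, "wy": 0, "wz": 0},
    {"x": 0, "y": -9, "z": 13, "wx": 0, "wy": 0, "wz": 0},
    {"x": 0, "y": -12, "z": 13, "wx": 0, "wy": 0, "wz": 0},
    {"x": 0, "y": -12, "z": 13, "wx": 0, "wy": 0, "wz": 0}
  ]
}}

```text
t: 14.9
position: [0.4258, -0.0335, 0.1724]
eef_rot: [-0.194, 1.561, 0.194]
wrist_force: [-0.3, 1.2, 0.3]
finger_gap: 0.0514
```

```bash
python3 - <<'E'
from h import *
s=ctrl.read_state();print(s["t"],s["position"],s["finger_gap"],s["wrist_force"])
a=ctrl.get_image("side");b=ctrl.get_image("top")
cv2.imwrite("pics/n.png",np.hstack([cv2.resize(a[190:370,240:440],None,fx=2,fy=2),cv2.resize(b[190:370,170:370],None,fx=2,fy=2)])[:,:,::-1])
E
```

```text
14.9 [ 0.42582577 -0.0335313   0.17240674] 0.051392109540993366 [-0.27355343  1.21092682  0.25559192]
```

View pics/n.png

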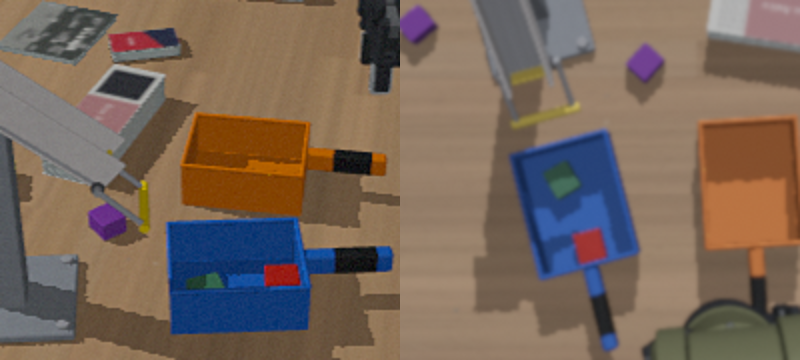

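```bash
python3 - <<'E'
from h import *
c=onz(cal("top"),(291.4,256.9),.055);p=c[:2]-np.array([.669,.1525]);print(c,"feeder x",p@[.968,.25])
print(ctrl.hand_in())
E
```

```text
[0.54134142 0.11868736 0.055     ] feeder x -0.1320266679941742
the job is handed in; nothing more can be done
None
```

I took the blue pan by its handle, held it about 80 mm up under the chute mouth, and pushed the yellow bar until the gate tipped. The red and green blocks slid straight into the pan. I then drew it out, lowered it slowly to the worktop, released it and handed the job in at about 15 s of the 48 s.

**Last checks:** the final pictures show both blocks lying inside the pan. By eye it stands level and clear of the bar; I did not measure its tilt. Its centre measures about 132 mm in front of the mouth, past the required 80 mm, and the arm's position just before release gave the same figure.

**What disagreed:**
- The finger gap read 12 mm on the 16 mm handle, but the grip held throughout.
- While pushed against the bar, the pan looked pitched a little, but it looked level again once drawn out.
- The feeder's direction came out at 15.5° from the bar and 13.6° from the base plate, so I used 14.5°.

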